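# Close up the seasoning rack

## Task

Two boxes of the seasoning rack have been left pulled out, one of them with its flip lid standing up: with the fingertips, push that lid down until it is fully shut before sliding its box in, and push both boxes fully home, so that their fronts are flush with the rack and all the lids are shut. Leave the third box shut, and leave the jars, shaker, mug, bottle and scoop undisturbed where they are.

Things in the scene. Friction and masses are not known exactly. Their poses are not given: they have to be found in the camera images.
- rack: Bamboo board fixed to the counter, 200 x 335 x 12 mm, origin under its centre. On it, at y = -106, 0 and 106 mm, stand three fixed white housings, each 180 deep (x), 102 wide, 96 mm high, open at the front (x = -90 mm), roof 108 mm above the counter. A box slides out of each towards the rack's -x; +x pushes it home. Place, yaw and which box is in which slot vary.
- box_a (a joint): How far the translucent box with the orange pull (garlic bulbs inside) is slid out, m: 0 = fully home, front panel flush with the housing; end stop at 0.142. Slides stiffly (1.2 N) and stays where left. Starts pulled far out with its lid up. Box 172 mm long, 92 mm wide; bottom 17 mm, rim 91 mm above the counter; flat closed front panel.
- front_a (a point): Centre of the front face of the orange pull lip of that box, 72 mm above the counter; moves with the box. The lip stands 10 mm proud of the front panel, 60 mm wide (y), 12 mm high. Axes as the rack: +x pushes the box in.
- lid_a (a joint): Angle of the blue-tinted clear flip lid of the box with the orange pull, rad: 0 = shut flat, 1.57 = upright, 1.95 = end stop, leaning back over the rack. It shuts by swinging its free edge away from the rack and down onto the front of the box. Stiff hinge (0.05 N m): it stays at any angle and does not fall shut.
- hinge_a (a point): Middle of the hinge line (along y) of that lid, at the level of its underside, 91 mm above the counter, 112 mm behind the box's front panel; moves with the box. Axes as the rack.
- edge_a (a point): Middle of the lid's free edge, at its outer (upper) face, 112 mm from the hinge; turns with the lid (own -x: from hinge to free edge; own z: out of the outer face). Lid 3 mm thick, 90 mm wide, with a thumb tab in orange, 34 mm wide, 10 mm long, 3 mm high on the outer face at this edge. Shut, it lies 94 mm above the counter over the front panel.
- box_b (a joint): How far the translucent box with the blue pull (cinnamon sticks inside) is slid out, m: 0 = fully home, front panel flush with the housing; end stop at 0.142. Slides stiffly (1.2 N) and stays where left. Starts part-way out with its lid shut. Box 172 mm long, 92 mm wide; bottom 17 mm, rim 91 mm above the counter; flat closed front panel.
- front_b (a point): Centre of the front face of the blue pull lip of that box, 72 mm above the counter; moves with the box. The lip stands 10 mm proud of the front panel, 60 mm wide (y), 12 mm high. Axes as the rack: +x pushes the box in.
- lid_b (a joint): Angle of the blue-tinted clear flip lid of the box with the blue pull, rad: 0 = shut flat, 1.57 = upright, 1.95 = end stop, leaning back over the rack. It shuts by swinging its free edge away from the rack and down onto the front of the box. Stiff hinge (0.05 N m): it stays at any angle and does not fall shut.
- hinge_b (a point): Middle of the hinge line (along y) of that lid, at the level of its underside, 91 mm above the counter, 112 mm behind the box's front panel; moves with the box. Axes as the rack.
- edge_b (a point): Middle of the lid's free edge, at its outer (upper) face, 112 mm from the hinge; turns with the lid (own -x: from hinge to free edge; own z: out of the outer face). Lid 3 mm thick, 90 mm wide, with a thumb tab in blue, 34 mm wide, 10 mm long, 3 mm high on the outer face at this edge. Shut, it lies 94 mm above the counter over the front panel.
- box_c (a joint): How far the translucent box with the green pull (nutmegs inside) is slid out, m: 0 = fully home, front panel flush with the housing; end stop at 0.142. Slides stiffly (1.2 N) and stays where left. Starts home with its lid shut. Box 172 mm long, 92 mm wide; bottom 17 mm, rim 91 mm above the counter; flat closed front panel.
- front_c (a point): Centre of the front face of the green pull lip of that box, 72 mm above the counter; moves with the box. The lip stands 10 mm proud of the front panel, 60 mm wide (y), 12 mm high. Axes as the rack: +x pushes the box in.
- lid_c (a joint): Angle of the blue-tinted clear flip lid of the box with the green pull, rad: 0 = shut flat, 1.57 = upright, 1.95 = end stop, leaning back over the rack. It shuts by swinging its free edge away from the rack and down onto the front of the box. Stiff hinge (0.05 N m): it stays at any angle and does not fall shut.
- hinge_c (a point): Middle of the hinge line (along y) of that lid, at the level of its underside, 91 mm above the counter, 112 mm behind the box's front panel; moves with the box. Axes as the rack.
- edge_c (a point): Middle of the lid's free edge, at its outer (upper) face, 112 mm from the hinge; turns with the lid (own -x: from hinge to free edge; own z: out of the outer face). Lid 3 mm thick, 90 mm wide, with a thumb tab in green, 34 mm wide, 10 mm long, 3 mm high on the outer face at this edge. Shut, it lies 94 mm above the counter over the front panel.
- jar_red: Red-capped spice jar, 45 mm across, 98 mm high; origin: centre of its underside. It stands on the counter in front of the shut (green) box, beside the pulled-out ones. Leave it standing.
- jar_yellow: Yellow-capped spice jar, 45 mm across, 98 mm high; origin: centre of its underside. It stands on the roof of the shut (green) module. Leave it standing.
- jar_green: Green-capped spice jar, 45 mm across, 98 mm high; origin: centre of its underside. It stands on the counter to the right. Leave it standing.
- shaker: Black drink shaker, 94 mm across, 218 mm high, on the counter to the left; origin: centre of its underside. Leave it standing.
- mug: Clear glass mug, 80 mm across plus handle, 95 mm high, on the counter to the left; origin: centre of its underside. Leave it standing.
- bottle: Clear bottle with a white cap, 62 mm across, 176 mm high, on the counter to the right; origin: centre of its underside. Leave it standing.
- scoop: White measuring scoop, cup 52 mm across and 32 mm high with a flat handle, 134 mm long over all, on the counter to the right; origin: centre of the cup's underside. Leave it lying.
Mind the look-alikes: they are no part of the job. What is meant by the bottle is not yellow, and is the smaller of those in its own colour.

How it is judged:
By the outcome, as a careful person would: the job done as asked, in the order asked, and still so for the second after the job is handed in, with the robot touching nothing.
It also fails if it takes over 59 s, if anything falls off the work surface, if the arm or the gripper's body presses on something with over 40 N, if the wrist force passes 120 N, or if a joint passes its speed limit or range.

## Robot

A 7-joint arm with a two-finger parallel gripper is mounted at the origin on the work surface. World frame = base frame: x ahead of the robot, y to its left, z up, the work surface at z = 0. Lengths are in mm, angles in rad, forces in N, time in s.
With the tool pointing down it reaches from about 425 to 1025 mm from the base axis. Payload 3.6 kg.
Tool frame: the origin (TCP) lies midway between the tips of the shut fingers; the grasp point (between the pads) lies 19 mm behind it (bot.tcp_to_grasp is the distance from the TCP to the grasp point, in mm); z points along the fingers, y is the direction in which the jaws open and shut (so a half turn about z gives the same grasp; the last joint's range is limited). The gripper opens to 85 mm and grips with 20 to 120 N. Pads are 22 mm wide; open, the fingers measure 114 mm over their backs; the gripper's body (76 mm by 85 mm) begins 54 mm behind the grasp point. The pads swing forward as they close: fully open they stand 13 mm farther back than shut.
Start: joints at [-1.258, 0.591, 0.048, 1.609, -0.033, 0.943, -0.034], TCP at [286.193, 666.125, 203.102] pointing down, gripper open.
Joint ranges: [-2.69, 2.69], [-0.47, 2.24], [-1.27, 1.36], [0.19, 2.51], [-1.53, 4.68], [0.08, 2.07], [-3.09, 3.09]. Speed limits (rad/s): [2.57, 2.57, 3.14, 3.14, 3.14, 3.14, 3.14].

## Interface

Orientations are given as a rotation vector (axis times angle).
In Python, from bench import sense, eyes, job_done, bot gives the robot as it stands. The module is installed in compiled form; this text tells all that it offers.
- The arm moves only by the shell command python3 -m creep 'ROWS' [FORCE]. ROWS is JSON, a list of rows, each an object with "travel": the shift along the tool's x, y, z in mm, a list of three; "dr": the turn, a rotation vector about the tool's x, y, z in rad, a list of three; "gripper": the closure in counts, from 0 (fully open) to 255 (shut). A call has 1 to 20 rows; each row is the pose to reach, as a shift and turn from the pose commanded when the call began, along the tool's axes at that moment; what a row does not reach only later rows make up. A row lasts 1/10 s, in which the tool goes at most 50 mm and 8.59 degrees, less where a joint would pass 70% of its speed; a pose out of reach is approached as far as the arm can. A call with a gripper value outside its range is refused whole. The fingers move at their own pace and stop on an object; FORCE is the grip in N (left out, the last holds). Time passes only in rows, so rows that repeat a pose let the fingers close. It gives the time, the measured TCP pose, the force and the opening at its end, in the units of the state.
- sense(): the state, without advancing time (a new reading comes with each control period).
- eyes.camera(name): name is "scene" or "top" or "wrist"; returns a dict with "img" (400x640x3 uint8, red, green, blue), "depth" (400x640 float32, mm along the optical axis (not along the pixel's ray), 0 where there is no reading), "camera_matrix" (3x3 intrinsics, pixels), "T" (4x4, takes a point from camera to world coordinates). Camera axes: x right, y down, z forward; pixel columns grow to the right and rows downward; lengths in mm; the calibration is good to about 2 mm. A picture is of the moment at which its call begins.
- job_done(): hands the job in, once; it reports no verdict.
The state is a dict: "clock": time; "joint_pos": joint angles; "qd": joint speeds; "effort": joint torques, N m; "position": TCP position; "orientation": TCP orientation; "wrist_force": force on the tool from outside, world axes, zero at the start; "torque": the same for the moment, N m; "gripper_width": opening from 0.0 (shut) to 1.0 (fully open).
Only numpy, scipy, OpenCV 4.12 (cv2) and the standard library are available. Lean on these libraries where they do the work, as an engineer would, in place of code of your own. Each camera call takes 0.05 s, during which the arm holds its last target.

## Working session

There is one attempt and no reset: what is moved stays moved. The work goes in short steps, Python scripts to look and compute and a shell command to move; the robot and the scene stay as the last step left them, time stands still between calls to the robot, and variables do not carry over. Pictures are saved under pics/ and viewed, and the job is handed in when it is done.

```bash
mkdir -p pics; ls
cat > h.py <<'E'
import numpy as np, cv2
from bench import sense, eyes, bot
def shot(n,fn):
    c=eyes.camera(n); cv2.imwrite('pics/'+fn+'.png',c['img'][:,:,::-1]); np.savez('pics/'+fn+'.npz',**c); return c
def load(fn): return dict(np.load('pics/'+fn+'.npz'))
def ray(c,u,v):
    K=c['camera_matrix'];T=c['T'];d=T[:3,:3]@np.linalg.solve(K,[u,v,1.]);return T[:3,3],d
def onz(c,u,v,z):
    o,d=ray(c,u,v);return o+d*(z-o[2])/d[2]
def dep(c,u,v):
    o,d=ray(c,u,v);return o+d*c['depth'][int(v),int(u)]
def proj(c,p):
    T=np.linalg.inv(c['T']);q=c['camera_matrix']@(T[:3,:3]@np.array(p)+T[:3,3]);return q[:2]/q[2]
def tri(c1,p1,c2,p2):
    o1,d1=ray(c1,*p1);o2,d2=ray(c2,*p2)
    s=np.linalg.lstsq(np.c_[d1,-d2],o2-o1,rcond=None)[0]
    a=o1+s[0]*d1;b=o2+s[1]*d2;return (a+b)/2,np.linalg.norm(a-b)
E
python3 - <<'E'
from h import *
print(sense())
for n in['scene','top','wrist']:
    c=shot(n,n+'0');print(n,c['T'].round(2).tolist(),c['camera_matrix'].round(1).tolist())
E
```

```text
pics
{'clock': 0.0, 'joint_pos': array([-1.25855624,  0.59213096,  0.04831242,  1.60986913, -0.03329957,
        0.94270442, -0.03368988]), 'qd': array([ 0.00010419, -0.00102688,  0.00023796, -0.00138877, -0.00043454,
        0.00037635, -0.00040952]), 'effort': array([ 9.77950476e-04, -5.48679686e+01,  1.54682714e+00, -1.98117131e+01,
        9.43462568e-03,  8.91328615e-03,  3.82034202e-06]), 'position': array([285.80027225, 665.29005727, 201.91529366]), 'orientation': array([-0.63278374, -3.07686673,  0.00358612]), 'wrist_force': array([-0.58555307, -0.1290032 ,  0.11669247]), 'torque': array([ 0.01331724, -0.01320294, -0.02009314]), 'gripper_width': 1.0003745269825182}
scene [[0.87, 0.38, -0.31, 1144.46], [0.49, -0.69, 0.54, -1012.58], [-0.01, -0.62, -0.78, 1508.96], [0.0, 0.0, 0.0, 1.0]] [[517.5, 0.0, 316.7], [0.0, 517.5, 201.6], [0.0, 0.0, 1.0]]
top [[-0.01, -0.99, 0.17, 366.4], [-1.0, 0.0, -0.02, -15.96], [0.02, -0.17, -0.99, 1381.31], [0.0, 0.0, 0.0, 1.0]] [[435.2, 0.0, 320.1], [0.0, 435.2, 199.9], [0.0, 0.0, 1.0]]
wrist [[0.4, 0.88, 0.26, 221.44], [0.92, -0.38, -0.11, 692.91], [-0.0, 0.28, -0.96, 372.96], [0.0, 0.0, 0.0, 1.0]] [[343.5, 0.0, 320.0], [0.0, 343.5, 202.3], [0.0, 0.0, 1.0]]
```

View pics/scene0.png

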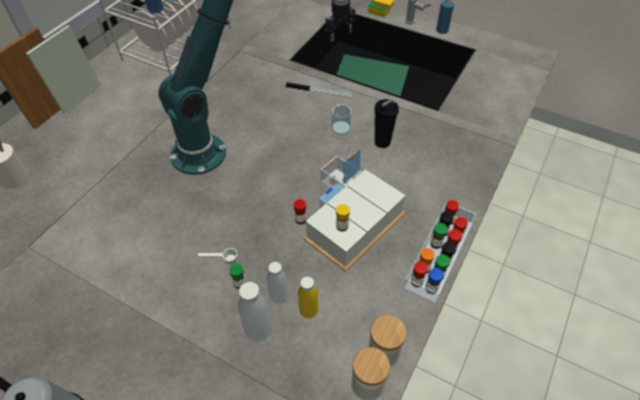

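View pics/top0.png

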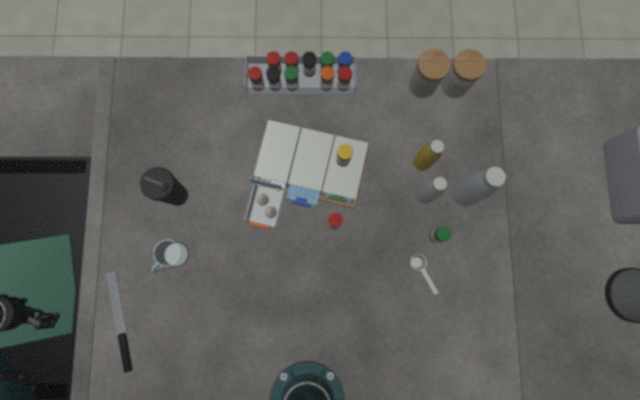

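The scene and top views agree. Orange box A is in the left slot, pulled out with its lid up (top ≈ (265,203)). Blue box B is in the middle, part-way out (≈ (303,197)), and green C is home on the right with the red jar in front of it at (336,220). Next I'll zoom in.

Run:
```python
from h import *
a=cv2.imread('pics/top0.png')[110:240,225:385];b=cv2.imread('pics/scene0.png')[140:270,280:440]
cv2.imwrite('pics/ztop.png',cv2.resize(a,None,fx=5,fy=4.5,interpolation=3)[:, :800])
cv2.imwrite('pics/zscene.png',cv2.resize(b,None,fx=5,fy=4.5,interpolation=3))
```

```text
(no output)
```

View pics/ztop.png

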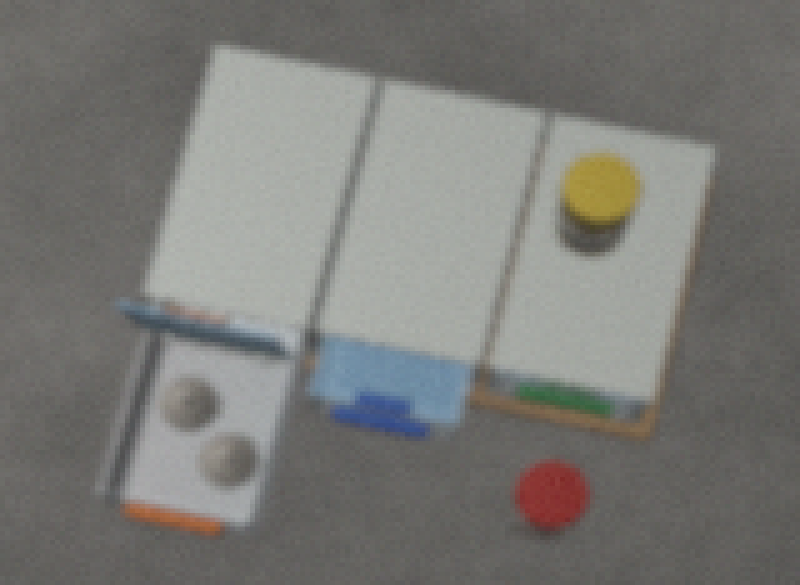

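View pics/zscene.png

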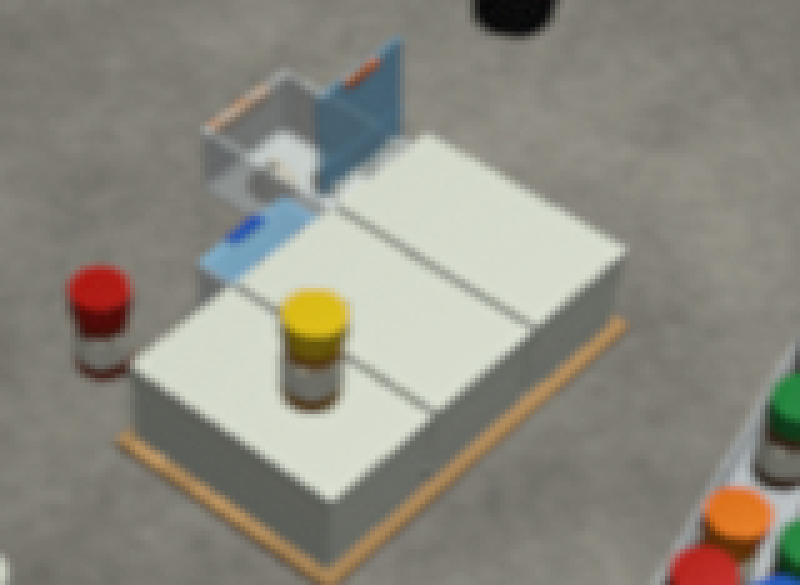

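Run:
```python
from h import *
t=load('top0');s=load('scene0')
def near(c,u,v):return dep(c,u,v)
for n,c,box in(('top',t,(225,110,385,240)),('scene',s,(280,140,440,270))):
    x0,y0,x1,y1=box
    img=c['img'][y0:y1,x0:x1];hsv=cv2.cvtColor(img,cv2.COLOR_RGB2HSV);h,S,V=[hsv[:,:,i].astype(int) for i in range(3)]
    K=c['camera_matrix'];
    vv,uu=np.mgrid[y0:y1,x0:x1];d=c['depth'][y0:y1,x0:x1]
    P=np.stack([(uu-K[0,2])/K[0,0]*d,(vv-K[1,2])/K[1,1]*d,d],-1)@c['T'][:3,:3].T+c['T'][:3,3]
    for nm,m in(('orange',(h>3)&(h<17)&(S>110)&(V>110)),('blue',(h>108)&(h<125)&(S>140)),('green',(h>50)&(h<85)&(S>100)),('red',((h<4)|(h>172))&(S>150)),('roof',(S<30)&(V>150)&(abs(P[:,:,2]-108)<6))):
        k,l,st,ce=cv2.connectedComponentsWithStats(m.astype(np.uint8))
        for i in range(1,k):
            if st[i,4]>=8:
                q=P[l==i];q=q[~np.isnan(q).any(1)]
                print(n,nm,(ce[i]+[x0,y0]).round(1),st[i,:].tolist(),'3Dmed',np.median(q,0).round(1))
                if nm=='roof':
                    pts=np.array([onz(c,u+x0,v+y0,108)[:2] for v,u in np.argwhere(l==i)],np.float32)
                    print(cv2.minAreaRect(pts), cv2.boxPoints(cv2.minAreaRect(pts)).round(1).tolist())
```

```text
top orange [259. 225.] [25, 112, 19, 7, 52] 3Dmed [515.6 141.6  75.7]
top blue [300.9 203.3] [68, 92, 16, 4, 21] 3Dmed [581.8  15.2  77.9]
top green [333.7 197.5] [105, 86, 9, 4, 12] 3Dmed [598.6 -83.9  77.2]
top red [335.  219.7] [104, 104, 13, 12, 121] 3Dmed [527.2 -86.3  98. ]
top roof [276.5 151.2] [29, 11, 45, 62, 1792] 3Dmed [735.7  89.3 107.8]
((737.0285034179688, 88.64125061035156), (98.66728973388672, 176.95999145507812), 76.6723861694336) [[639.5999755859375, 61.0], [811.7999877929688, 20.200000762939453], [834.5, 116.19999694824219], [662.2999877929688, 157.0]]
top roof [310.7 159.2] [64, 19, 44, 61, 1806] 3Dmed [710.8 -15.4 107.7]
((712.2330322265625, -14.817001342773438), (97.96222686767578, 176.91165161132812), 76.61251068115234) [[614.7999877929688, -42.0], [786.9000244140625, -82.9000015258789], [809.5999755859375, 12.399999618530273], [637.5, 53.29999923706055]]
top roof [345.1 169.8] [98, 27, 44, 61, 1444] 3Dmed [ 670.7 -119.4  107.7]
((688.1931762695312, -117.5290756225586), (98.9039306640625, 176.19798278808594), 76.70468139648438) [[591.0999755859375, -145.399993
[... 351 characters left out ...]
98.1]
scene blue [435.  268.4] [153, 127, 5, 3, 9] 3Dmed [1037.4 -103.8  102.7]
scene green [436.9 230.2] [154, 83, 6, 15, 72] 3Dmed [988.8  34.8 100.7]
scene green [437.6 261.7] [156, 116, 4, 12, 40] 3Dmed [1035.9  -77.4  100.8]
scene red [299.5 205.8] [14, 59, 12, 15, 136] 3Dmed [536.3 -90.9  96.7]
scene red [420.3 265.9] [134, 121, 14, 9, 92] 3Dmed [ 993.6 -117.5  103. ]
scene roof [356.5 208.8] [27, 30, 98, 81, 3199] 3Dmed [724.4  -7.6 108.6]
((712.1361083984375, -11.95166015625), (315.04534912109375, 187.4345703125), 76.64763641357422) [[584.5999755859375, -143.60000610351562], [766.9000244140625, -186.89999389648438], [839.7000122070312, 119.69999694824219], [657.2999877929688, 163.0]]
```

```bash
cat >> h.py <<'E'
O=np.array([712.3,-13.5]);yaw=-np.radians(13.34)
def loc(p):
    d=np.array(p[:2])-O;c,s=np.cos(yaw),np.sin(yaw);return np.array([c*d[0]+s*d[1],-s*d[0]+c*d[1],p[2]])
def wor(l):
    c,s=np.cos(yaw),np.sin(yaw);return np.array([O[0]+c*l[0]-s*l[1],O[1]+s*l[0]+c*l[1],l[2]])
def tool():
    from scipy.spatial.transform import Rotation as R
    s=sense();Rm=R.from_rotvec(s['orientation']).as_matrix();return s['position'],Rm,s
def go(l):
    p,Rm,s=tool();print('t',s['clock'],'loc',loc(p).round(1),'travel',(Rm.T@(wor(l)-p)).round(1),'F',s['wrist_force'].round(1))
E
python3 - <<'E'
from h import *
from scipy.spatial.transform import Rotation as R
t=load('top0');s=load('scene0')
for n,a,b in(('L',(249,176.7),(360,148.9)),('R',(282,187),(343.6,161.1)),('tab',(265,180),(352.4,156))):
    p,e=tri(t,a,s,b);print(n,p.round(1),e.round(1),loc(p).round(1))
for p in [(516,141.6,78),(581.8,15.2,78),(598.6,-83.9,78),(527,-86,98)]:print(loc(p).round(1))
print('dep shaker/mug',dep(t,156,182).round(0),dep(t,172,250).round(0))
p,Rm,_=tool()
Rg=np.column_stack([wor([-1,0,0])-wor([0,0,0]),wor([0,1,0])-wor([0,0,0]),[0,0,-1]])
print(Rm.round(3),R.from_matrix(Rm.T@Rg).as_rotvec())
go([-60,106,300]);go([-60,106,160])
E
```

```text
L [637.3 157.5 202.1] 4.4 [-112.5  149.1  202.1]
R [611.8  69.4 207.5] 16.5 [-116.9   57.5  207.5]
tab [628.7 113.8 201.9] 6.4 [-110.8  104.6  201.9]
[-226.8  105.6   78. ]
[-133.6   -2.2   78. ]
[-94.4 -94.7  78. ]
[-163.6 -113.3   98. ]
dep shaker/mug [618. 405. 216.] [446. 419.   8.]
[[-0.919  0.395 -0.001]
 [ 0.395  0.919 -0.002]
 [-0.    -0.002 -1.   ]] [-1.73408934e-03 -2.91512264e-05 -1.72876726e-01]
t 0.15 loc [-571.5  562.3  202.2] travel [-582.4 -361.7  -97.1] F [-0.  -0.  -0.5]
t 0.15 loc [-571.5  562.3  202.2] travel [-582.4 -361.4   42.9] F [-0.  -0.  -0.5]
```

```bash
python3 -m creep '[{"travel":[0,0,-50],"dr":[0,0,-0.05],"gripper":255},{"travel":[0,0,-97],"dr":[0,0,-0.1],"gripper":255},{"travel":[-45,-28,-97],"dr":[0,0,-0.173],"gripper":255},{"travel":[-84,-52,-97],"dr":[0,0,-0.173],"gripper":255},{"travel":[-123,-77,-97],"dr":[0,0,-0.173],"gripper":255},{"travel":[-580,-362,-97],"dr":[0,0,-0.173],"gripper":255},{"travel":[-580,-362,-97],"dr":[0,0,-0.173],"gripper":255},{"travel":[-580,-362,-97],"dr":[0,0,-0.173],"gripper":255},{"travel":[-580,-362,-97],"dr":[0,0,-0.173],"gripper":255},{"travel":[-580,-362,-97],"dr":[0,0,-0.173],"gripper":255},{"travel":[-580,-362,-97],"dr":[0,0,-0.173],"gripper":255},{"travel":[-580,-362,-97],"dr":[0,0,-0.173],"gripper":255},{"travel":[-580,-362,-97],"dr":[0,0,-0.173],"gripper":255},{"travel":[-580,-362,-97],"dr":[0,0,-0.173],"gripper":255},{"travel":[-580,-362,-97],"dr":[0,0,-0.173],"gripper":255},{"travel":[-580,-362,-97],"dr":[0,0,-0.173],"gripper":255},{"travel":[-580,-362,-97],"dr":[0,0,-0.173],"gripper":255},{"travel":[-580,-362,-97],"dr":[0,0,-0.173],"gripper":255},{"travel":[-580,-362,-97],"dr":[0,0,-0.173],"gripper":255},{"travel":[-580,-362,-97],"dr":[0,0,-0.173],"gripper":255}]'
python3 - <<'E'
from h import *
go([-60,106,300]);go([-60,106,160]);p,Rm,s=tool();print(Rm.round(3),s['gripper_width'])
shot('wrist','w1');shot('top','t1')
E
```

```text
clock: 2.15
position: [675.2, 107.1, 299.9]
orientation: [-0.359, -3.12, -0.002]
wrist_force: [0.1, 0.8, -0.2]
gripper_width: -0.003
t 2.15 loc [-63.9 108.8 299.9] travel [-3.9 -2.8 -0.1] F [ 0.1  0.8 -0.2]
t 2.15 loc [-63.9 108.8 299.9] travel [ -4.   -3.  139.9] F [ 0.1  0.8 -0.2]
[[-0.974  0.227 -0.001]
 [ 0.227  0.974  0.001]
 [ 0.001  0.001 -1.   ]] -0.0029724393504023984
```

View pics/w1.png

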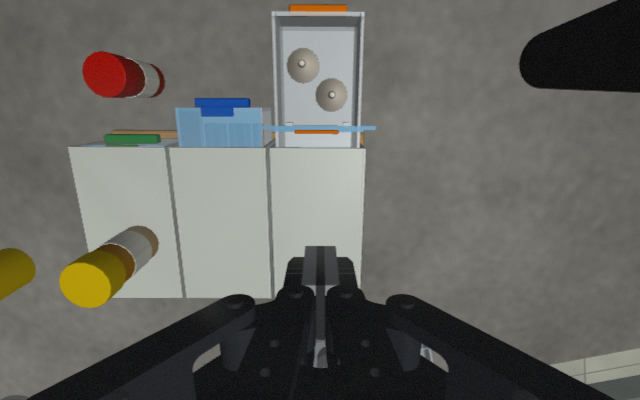

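The wrist view shows the lid edge-on (columns 264–376, row 128) with its tab at (317,131) and the orange lip at (318,8). The blue lip is at (222,103). I'll check these by triangulation.

Run:
```python
from h import *
w=load('w1');s=load('scene0');t=load('top0')
print('cam loc',loc(w['T'][:3,3]))
for n,a,c,b in(('tab',(317,132),s,(352.4,155.5)),('L',(376,128),s,(360,148.9)),('R',(264,128),s,(343.6,161.1)),('lipA',(318,8),t,(259,225)),('lipB',(222,103),t,(301,203.8))):
    p,e=tri(w,a,c,b);print(n,loc(p).round(1),e.round(1))
print('depth edge',[loc(dep(w,u,v)).round(1) for u,v in((350,127),(350,128),(285,128),(317,132),(318,8),(222,103),(318,150),(222,149))])
```

```text
cam loc [-133.8430877   107.75796349  470.95531875]
tab [-111.   107.   203.5] 3.3
L [-114.2  152.7  198.9] 2.7
R [-114.7   66.2  205.3] 1.4
lipA [-227.3  105.7   75.4] 0.8
lipB [-133.7   -2.3   66.2] 1.1
depth edge [array([-116. ,  131.2,  202.6]), array([-115.3,  131.2,  202.9]), array([-115.2,   81.5,  203.1]), array([-112.5,  105.9,  206. ]), array([-226.4,  106. ,   80.2]), array([-133.2,    0.7,   78.1]), array([-86.1, 106.3, 109.2]), array([-86.7,   5.1, 107.4])]
```

```bash
python3 -m creep '[{"travel":[10,0,40],"dr":[0,0,0],"gripper":255},{"travel":[22,0,75],"dr":[0,0,0],"gripper":255},{"travel":[22,0,95],"dr":[0,0,0],"gripper":255},{"travel":[22,0,110],"dr":[0,0,0],"gripper":255},{"travel":[22,0,114],"dr":[0,0,0],"gripper":255},{"travel":[22,0,114],"dr":[0,0,0],"gripper":255},{"travel":[22,0,114],"dr":[0,0,0],"gripper":255}]'
python3 - <<'E'
from h import *
go([-88,106,186])
H=np.array([-110,91])
x0=None
for th in list(np.arange(1.57,-0.01,-0.1))+[0]:
    X=-110-95*np.cos(th)+3*np.sin(th)+11;Z=91+95*np.sin(th)+3*np.cos(th);print(round(th,2),[round(-X-88),0,round(186-Z)])
shot('wrist','w2')
E
```

```text
clock: 2.95
position: [656.1, 109.8, 187.4]
orientation: [0.365, 3.118, 0.001]
wrist_force: [0.4, 0.5, 0.2]
gripper_width: -0.005
t 2.95 loc [-83.1 107.  187.4] travel [ 4.9 -1.   1.4] F [0.4 0.5 0.2]
1.57 [8, 0, 0]
1.47 [18, 0, 0]
1.37 [27, 0, 1]
1.27 [36, 0, 3]
1.17 [45, 0, 6]
1.07 [54, 0, 10]
0.97 [62, 0, 15]
0.87 [70, 0, 20]
0.77 [77, 0, 27]
0.67 [84, 0, 34]
0.57 [89, 0, 41]
0.47 [94, 0, 49]
0.37 [98, 0, 58]
0.27 [102, 0, 67]
0.17 [104, 0, 76]
0.07 [106, 0, 85]
0 [106, 0, 92]
```

View pics/w2.png

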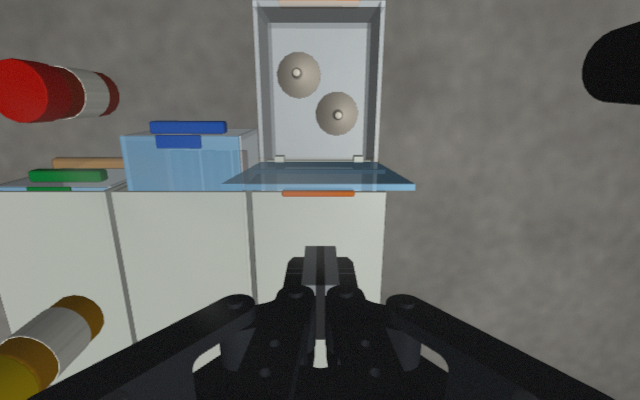

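The fingertips (320,247) sit behind the upright lid edge (row 188) with clearance from it and from the roof. Now I'll push the lid over along the arc.

```bash
python3 -m creep '[{"travel":[6,0,1],"dr":[0,0,0],"gripper":255},{"travel":[13,0,1],"dr":[0,0,0],"gripper":255},{"travel":[22,0,1],"dr":[0,0,0],"gripper":255},{"travel":[31,0,2],"dr":[0,0,0],"gripper":255},{"travel":[40,0,4],"dr":[0,0,0],"gripper":255},{"travel":[49,0,7],"dr":[0,0,0],"gripper":255},{"travel":[58,0,11],"dr":[0,0,0],"gripper":255},{"travel":[66,0,16],"dr":[0,0,0],"gripper":255},{"travel":[74,0,21],"dr":[0,0,0],"gripper":255},{"travel":[74,0,21],"dr":[0,0,0],"gripper":255}]'
python3 - <<'E'
from h import *
go([-158,106,166]);shot('wrist','w3');shot('scene','s3')
cv2.imwrite('pics/zs3.png',cv2.resize(cv2.imread('pics/s3.png')[120:270,280:440],None,fx=4,fy=4,interpolation=3))
E
```

```text
clock: 4.0
position: [580.6, 127.0, 164.0]
orientation: [-0.363, -3.117, 0.001]
wrist_force: [-1.0, 0.6, 0.3]
gripper_width: 0.002
t 4.0 loc [-160.6  106.3  164. ] travel [-2.6 -0.3 -2. ] F [-1.   0.6  0.3]
```

View pics/w3.png

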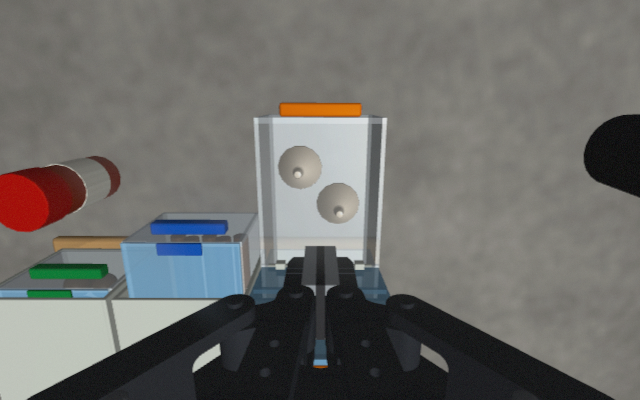

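View pics/zs3.png

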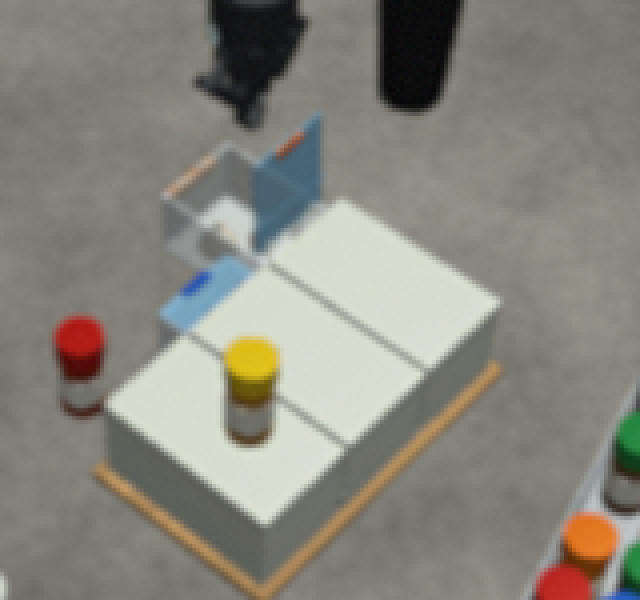

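Run:
```python
from h import *
s=load('s3');w=load('w3')
p,Rm,st=tool();print(p,proj(s,p),proj(w,p),st['clock'],st['wrist_force'])
print('lid top edge in s',proj(s,wor([-112,106,203])),proj(w,wor([-112,150,203])),proj(w,wor([-112,150,94])))
print('lid at th.87',proj(s,wor([-110-112*np.cos(.87),106,91+112*np.sin(.87)])))
d=s['depth'];
for v,u in((151,342),(146,341),(155,352),(156,352)):print(u,v,loc(dep(s,u,v)).round(0))
print([ (u,v,loc(dep(w,u,v)).round(0).tolist()) for u,v in((270,285),(375,285),(320,360),(320,252),(320,280))])
shot('top','t3')
```

```text
[582.82227075 126.74955218 164.95582912] [341.24931562 156.5748822 ] [321.60475313 243.51244562] 4.1 [0.44448703 0.0214892  0.28892932]
lid top edge in s [351.51549952 155.64346795] [415.17266541 368.17316498] [377.55206437 263.27453617]
lid at th.87 [336.15803052 151.12464136]
342 151 [-150.   99.  205.]
341 146 [-152.   96.  231.]
352 155 [-111.  107.  206.]
352 156 [-107.  102.  208.]
[(270, 285, [-112.0, 72.0, 126.0]), (375, 285, [-111.0, 143.0, 124.0]), (320, 360, [-117.0, 106.0, 203.0]), (320, 252, [-171.0, 106.0, 203.0]), (320, 280, [-171.0, 106.0, 227.0])]
```

```bash
python3 - <<'E'
from h import *
for n in('w1','w2','w3'):
    w=load(n);print(n,'cam',loc(w['T'][:3,3]).round(1))
    for v in range(238,300,6):print(v,[ (loc(dep(w,u,v)).round(0)-0).tolist() for u in(312,320,328)])
s=load('s3')
for v in range(144,156):print(v,[(u,loc(dep(s,u,v)).round(0).tolist()) for u in(340,342,344)])
E
python3 - <<'E'
import cv2
for n in('w3',):
    i=cv2.imread(f'pics/{n}.png')[220:400,220:420];cv2.imwrite(f'pics/z{n}.png',cv2.resize(i,None,fx=3.3,fy=3.3))
E
```

```text
w1 cam [-133.8  107.8  471. ]
238 [[14.0, 100.0, 108.0], [13.0, 109.0, 109.0], [13.0, 118.0, 108.0]]
244 [[20.0, 100.0, 109.0], [21.0, 109.0, 107.0], [21.0, 118.0, 108.0]]
250 [[-74.0, 105.0, 336.0], [-74.0, 108.0, 337.0], [-74.0, 112.0, 336.0]]
256 [[-74.0, 105.0, 342.0], [-73.0, 108.0, 342.0], [-74.0, 111.0, 343.0]]
262 [[-74.0, 105.0, 348.0], [-73.0, 108.0, 347.0], [-74.0, 111.0, 348.0]]
268 [[-73.0, 105.0, 352.0], [-74.0, 108.0, 353.0], [-73.0, 111.0, 352.0]]
274 [[-74.0, 105.0, 358.0], [-134.0, 108.0, 471.0], [-75.0, 111.0, 359.0]]
280 [[-74.0, 105.0, 362.0], [-73.0, 108.0, 361.0], [-74.0, 111.0, 362.0]]
286 [[-74.0, 105.0, 366.0], [-73.0, 108.0, 365.0], [-73.0, 111.0, 365.0]]
292 [[-75.0, 105.0, 372.0], [-71.0, 108.0, 365.0], [-75.0, 111.0, 373.0]]
298 [[-75.0, 106.0, 375.0], [-69.0, 108.0, 366.0], [-75.0, 111.0, 375.0]]
w2 cam [-153.7  106.2  358.2]
238 [[-50.0, 100.0, 106.0], [-51.0, 107.0, 109.0], [-51.0, 113.0, 108.0]]
244 [[-46.0, 100.0, 108.0], [-46.0, 107.0, 108.0], [-46.0, 113.0, 108.0]]
250 [[-93.0, 103.0, 223.0], [-93.0, 106.0, 224.0], [-93.0, 110.0, 223.0]]
256 [[-93
[... 1893 characters left out ...]
5.0]), (344, [-149.0, 108.0, 214.0])]
149 [(340, [-155.0, 95.0, 214.0]), (342, [-150.0, 100.0, 214.0]), (344, [-150.0, 110.0, 206.0])]
150 [(340, [-156.0, 96.0, 208.0]), (342, [-156.0, 106.0, 201.0]), (344, [-148.0, 108.0, 204.0])]
151 [(340, [-158.0, 99.0, 199.0]), (342, [-150.0, 99.0, 205.0]), (344, [-147.0, 107.0, 200.0])]
152 [(340, [-278.0, 242.0, 0.0]), (342, [-152.0, 102.0, 196.0]), (344, [-264.0, 251.0, 3.0])]
153 [(340, [-270.0, 233.0, 7.0]), (342, [-263.0, 237.0, 9.0]), (344, [-263.0, 250.0, -1.0])]
154 [(340, [-268.0, 231.0, 4.0]), (342, [-262.0, 237.0, 4.0]), (344, [-261.0, 247.0, -3.0])]
155 [(340, [-263.0, 225.0, 7.0]), (342, [-257.0, 230.0, 7.0]), (344, [-257.0, 243.0, -3.0])]
```

View pics/zw3.png

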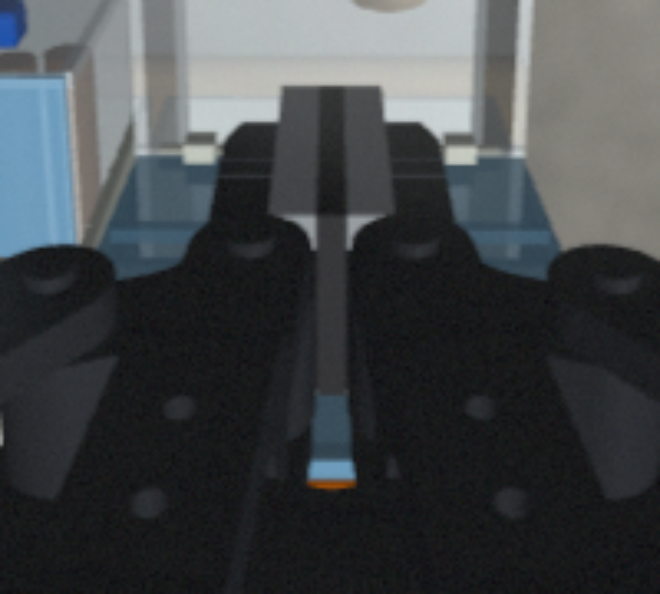

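Run:
```python
from h import *
def cloud(c):
    K=c['camera_matrix'];d=c['depth'];vv,uu=np.mgrid[0:400,0:640]
    P=np.stack([(uu-K[0,2])/K[0,0]*d,(vv-K[1,2])/K[1,1]*d,d],-1)@c['T'][:3,:3].T+c['T'][:3,3];return P[d>0]
p,Rm,st=tool()
for n in('s3','t3','w3'):
    c=load(n);P=cloud(c);L=np.array([loc(q) for q in P]);D=L-loc(p)
    if n=='w3': D=D[(D[:,2]<120)]
    D=D[(abs(D[:,0])<120)&(abs(D[:,1])<90)&(D[:,2]>20)&(D[:,2]<260)]
    if n=='w3': D=D[(D[:,2]<150)&(abs(D[:,0])<42)]
    print(n)
    for z in range(20,240,10):
        q=D[(D[:,2]>=z)&(D[:,2]<z+10)]
        if len(q)>3:print(z,len(q),'x',np.percentile(q[:,0],[3,97]).round(),'y',np.percentile(q[:,1],[3,97]).round())
w=load('wrist0');p0=np.array([285.8,665.3,201.9])
for v in range(150,300,8):
    print(v,[(u,(dep(w,u,v)-p0).round(0).tolist()) for u in(200,220,420,440)])
```

```text
s3
20 35 x [42. 48.] y [-43.  41.]
30 51 x [ 1. 48.] y [-40.  41.]
40 26 x [-4. 51.] y [-43.  20.]
50 14 x [ 3. 11.] y [-12.  14.]
60 6 x [ 6. 12.] y [-12.   2.]
70 27 x [-2. 14.] y [-17.  31.]
80 27 x [-10.  14.] y [-33.  34.]
90 41 x [-11.  17.] y [-41.  44.]
100 34 x [ 5. 18.] y [-49.  55.]
110 50 x [-10.  18.] y [-58.  57.]
120 60 x [-7. 20.] y [-60.  55.]
130 35 x [-7. 22.] y [-47.  10.]
140 20 x [-7. 13.] y [-41. -23.]
150 23 x [-15.  30.] y [-39.   8.]
160 49 x [-13.  38.] y [-37.  15.]
170 53 x [-17.  37.] y [-37.   8.]
180 41 x [-19.  38.] y [-38.   9.]
190 64 x [-21.  38.] y [-39.  11.]
200 78 x [-23.  37.] y [-38.  18.]
210 34 x [-17.  35.] y [-34.   7.]
220 51 x [-17.  36.] y [-35.  15.]
230 65 x [-25.  35.] y [-35.  15.]
t3
20 5 x [42. 43.] y [-43. -22.]
30 19 x [42. 46.] y [-48. -16.]
80 10 x [-11.  -4.] y [-39. -23.]
90 10 x [-11.  -6.] y [-48. -30.]
100 7 x [-11.  -3.] y [-51. -38.]
110 39 x [-11.  13.] y [-62. -43.]
120 39 x [-11.  11.] y [-62. -46.]
130 18 x [-10.   8.] y [-45. -36.]
140 10 x [-7. 10.] y [-43. -38.]
150 6 x [-14.   0.] y [-39. -35.]
160 11 x [-20.  
[... 2219 characters left out ...]
.0]), (220, [47.0, -149.0, -201.0]), (420, [242.0, 88.0, -388.0]), (440, [256.0, 120.0, -387.0])]
262 [(200, [-28.0, -39.0, 49.0]), (220, [56.0, -155.0, -202.0]), (420, [256.0, 82.0, -386.0]), (440, [9.0, 47.0, 49.0])]
270 [(200, [-27.0, -37.0, 56.0]), (220, [65.0, -159.0, -201.0]), (420, [272.0, 78.0, -388.0]), (440, [7.0, 45.0, 57.0])]
278 [(200, [-26.0, -36.0, 61.0]), (220, [75.0, -165.0, -203.0]), (420, [287.0, 72.0, -387.0]), (440, [8.0, 43.0, 61.0])]
286 [(200, [-23.0, -37.0, 61.0]), (220, [84.0, -169.0, -201.0]), (420, [302.0, 67.0, -387.0]), (440, [9.0, 42.0, 63.0])]
294 [(200, [-21.0, -38.0, 62.0]), (220, [94.0, -175.0, -202.0]), (420, [23.0, 35.0, 43.0]), (440, [12.0, 41.0, 64.0])]
```

View pics/wrist0.png

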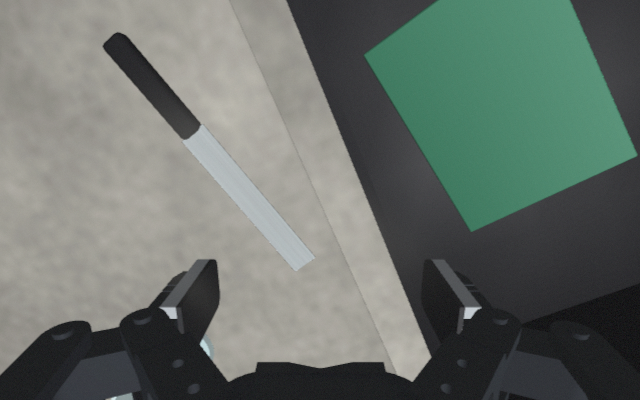

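The measurements disagree with the reported TCP. In both the wrist and scene views the shut tips stand about 33 mm above it, so they passed over the lid without touching it, and the lid is still upright. I'll go back over it at a safe height and allow for that offset.

```bash
python3 -m creep '[{"travel":[0,0,-25],"dr":[0,0,0],"gripper":255},{"travel":[0,0,-50],"dr":[0,0,0],"gripper":255},{"travel":[0,0,-50],"dr":[0,0,0],"gripper":255},{"travel":[-37,0,-50],"dr":[0,0,0],"gripper":255},{"travel":[-74,0,-50],"dr":[0,0,0],"gripper":255},{"travel":[-74,0,-50],"dr":[0,0,0],"gripper":255},{"travel":[-74,0,-25],"dr":[0,0,0],"gripper":255},{"travel":[-74,0,0],"dr":[0,0,0],"gripper":255},{"travel":[-74,0,12],"dr":[0,0,0],"gripper":255},{"travel":[-74,0,12],"dr":[0,0,0],"gripper":255},{"travel":[-74,0,12],"dr":[0,0,0],"gripper":255}]'
python3 - <<'E'
from h import *
go([-88,106,153]);c=shot('wrist','w4');shot('scene','s4')
for v in range(244,262,3):print(v,loc(dep(c,320,v)).round(0))
print([loc(dep(c,350,v)).round(0).tolist() for v in (200,210,215,220)])
E
```

```text
clock: 5.25
position: [655.1, 109.7, 153.4]
orientation: [0.365, 3.12, 0.0]
wrist_force: [0.7, -0.8, 0.6]
gripper_width: -0.003
t 5.25 loc [-84.1 106.7 153.4] travel [ 3.9 -0.7  0.4] F [ 0.7 -0.8  0.6]
244 [-62. 106. 108.]
247 [-94. 106. 187.]
250 [-94. 106. 189.]
253 [-95. 106. 195.]
256 [-94. 106. 196.]
259 [-94. 106. 198.]
[[-116.0, 118.0, 190.0], [-116.0, 117.0, 203.0], [-114.0, 117.0, 204.0], [-112.0, 117.0, 204.0]]
```

View pics/w4.png

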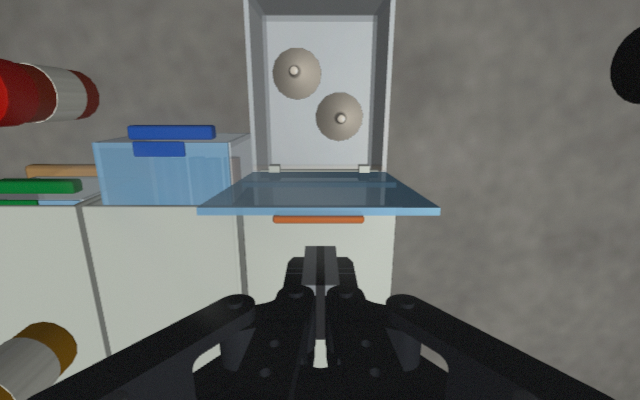

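The tips (measured z≈186) are now behind the lid, whose edge is at row 210 and z≈203. Next is the first half of the arc.

```bash
python3 -m creep '[{"travel":[6,0,1],"dr":[0,0,0],"gripper":255},{"travel":[13,0,1],"dr":[0,0,0],"gripper":255},{"travel":[22,0,1],"dr":[0,0,0],"gripper":255},{"travel":[31,0,2],"dr":[0,0,0],"gripper":255},{"travel":[40,0,4],"dr":[0,0,0],"gripper":255},{"travel":[49,0,7],"dr":[0,0,0],"gripper":255},{"travel":[49,0,7],"dr":[0,0,0],"gripper":255}]'
python3 - <<'E'
from h import *
go([-133,106,146]);c=shot('wrist','w5');shot('scene','s5')
E
```

```text
clock: 6.05
position: [604.7, 121.6, 145.4]
orientation: [-0.363, -3.118, 0.001]
wrist_force: [0.5, -0.2, 0.4]
gripper_width: -0.002
t 6.05 loc [-135.8  106.6  145.4] travel [-2.8 -0.6 -0.6] F [ 0.5 -0.2  0.4]
```

View pics/w5.png

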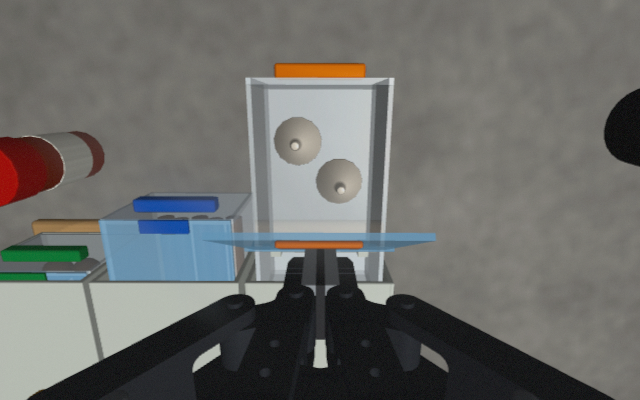

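The lid is swinging over, with the edge at row 238 now ahead of the fingers. I'll follow the arc down.

```bash
python3 -m creep '[{"travel":[9,0,4],"dr":[0,0,0],"gripper":255},{"travel":[17,0,9],"dr":[0,0,0],"gripper":255},{"travel":[25,0,14],"dr":[0,0,0],"gripper":255},{"travel":[32,0,21],"dr":[0,0,0],"gripper":255},{"travel":[39,0,28],"dr":[0,0,0],"gripper":255},{"travel":[44,0,35],"dr":[0,0,0],"gripper":255},{"travel":[49,0,43],"dr":[0,0,0],"gripper":255},{"travel":[53,0,52],"dr":[0,0,0],"gripper":255},{"travel":[57,0,61],"dr":[0,0,0],"gripper":255},{"travel":[59,0,70],"dr":[0,0,0],"gripper":255},{"travel":[60,0,76],"dr":[0,0,0],"gripper":255},{"travel":[60,0,76],"dr":[0,0,0],"gripper":255}]'
python3 - <<'E'
from h import *
go([-193,106,61]);c=shot('wrist','w6');shot('scene','s6')
E
```

```text
clock: 7.35
position: [547.9, 134.6, 69.0]
orientation: [-0.364, -3.118, 0.001]
wrist_force: [0.1, -0.0, -0.3]
gripper_width: 0.001
t 7.35 loc [-194.2  106.2   69. ] travel [-1.2 -0.2  8. ] F [ 0.1 -0.  -0.3]
```

View pics/w6.png

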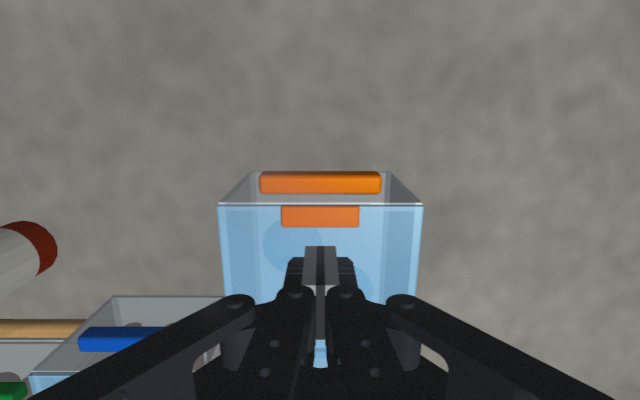

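The lid is nearly shut (tab at (320,216), just behind the front wall line). Now I'll press gently and watch the force.

```bash
python3 -m creep '[{"travel":[0,0,3],"dr":[0,0,0],"gripper":255},{"travel":[0,0,6],"dr":[0,0,0],"gripper":255},{"travel":[0,0,8],"dr":[0,0,0],"gripper":255},{"travel":[0,0,8],"dr":[0,0,0],"gripper":255}]'
python3 -m creep '[{"travel":[0,0,1],"dr":[0,0,0],"gripper":255},{"travel":[0,0,2],"dr":[0,0,0],"gripper":255},{"travel":[0,0,2],"dr":[0,0,0],"gripper":255}]'
```

```text
clock: 7.85
position: [553.1, 134.2, 65.8]
orientation: [0.366, 3.112, 0.003]
wrist_force: [-0.3, -1.9, 20.1]
gripper_width: -0.003
clock: 8.15
position: [554.8, 133.9, 65.4]
orientation: [0.367, 3.109, 0.004]
wrist_force: [-1.8, -3.6, 30.7]
gripper_width: 0.001
```

```bash
python3 -m creep '[{"travel":[0,0,-15],"dr":[0,0,0],"gripper":255},{"travel":[0,0,-35],"dr":[0,0,0],"gripper":255},{"travel":[0,0,-40],"dr":[0,0,0],"gripper":255},{"travel":[34,0,-40],"dr":[0,0,0],"gripper":255},{"travel":[67,0,-40],"dr":[0,0,0],"gripper":255},{"travel":[67,0,-40],"dr":[0,0,0],"gripper":255},{"travel":[67,0,-40],"dr":[0,0,0],"gripper":255}]'
python3 - <<'E'
from h import *
go([-258,106,30]);c=shot('wrist','w7');s=shot('scene','s7');shot('top','t7')
for u,v in((270,300),):pass
cv2.imwrite('pics/zs7.png',cv2.resize(cv2.imread('pics/s7.png')[120:270,280:440],None,fx=4,fy=4,interpolation=3))
E
```

```text
clock: 8.85
position: [483.0, 150.5, 99.8]
orientation: [-0.363, -3.12, 0.0]
wrist_force: [0.5, -0.6, 0.1]
gripper_width: -0.004
t 8.85 loc [-260.9  106.7   99.8] travel [-2.9 -0.7 69.8] F [ 0.5 -0.6  0.1]
```

View pics/w7.png

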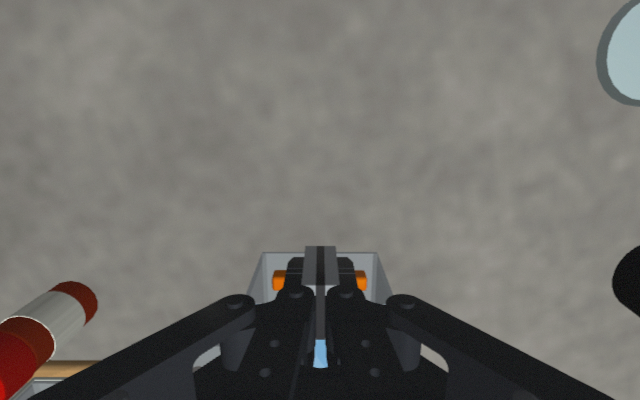

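View pics/zs7.png

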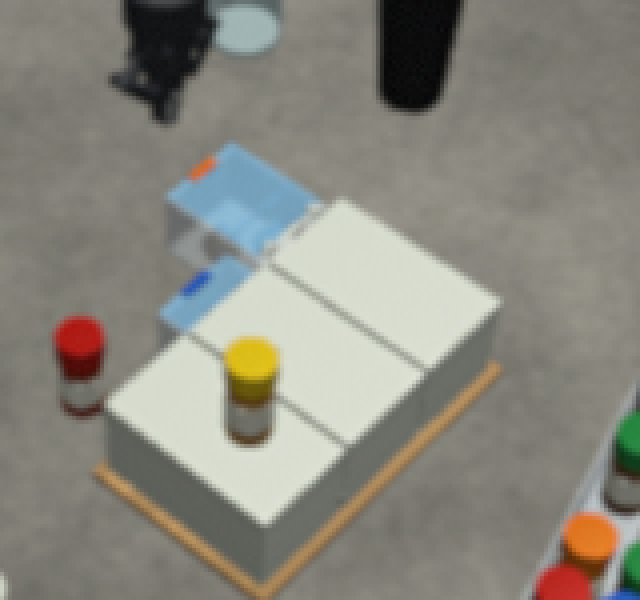

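The lid lies flat on box A in the scene view, with its tab at zoom (203,167). I'll check its height by depth near the free edge and compare it with the shut lid on B.

Run:
```python
from h import *
s=load('s7');t=load('t7')
for l in([-212,85,94],[-212,130,94],[-200,80,94],[-180,80,94],[-140,80,94],[-120,10,94],[-105,10,94],[-218,106,97]):
    for n,c in(('s',s),('t',t)):
        u,v=proj(c,wor(l)).round().astype(int);q=[loc(dep(c,u+i,v+j)) for i in(-1,0,1) for j in(-1,0,1)];print(l,n,u,v,np.median(q,0).round(1),c['img'][v,u])
p,e=tri(s,(280+203/4,120+167/4),t,(0,0)) if 0 else (0,0)
```

```text
[-212, 85, 94] s 326 166 [-212.8   83.9   92.6] [128 171 196]
[-212, 85, 94] t 266 221 [-212.6   85.5   93.5] [138 151 167]
[-212, 130, 94] s 334 159 [-209.1  129.9   95.8] [149 161 174]
[-212, 130, 94] t 251 217 [-249.4   65.8  489.9] [40 48 54]
[-200, 80, 94] s 327 168 [-202.7   80.4   93.3] [118 162 189]
[-200, 80, 94] t 269 217 [-199.    79.4   94.4] [132 163 185]
[-180, 80, 94] s 332 171 [-178.3   78.8   95.2] [119 163 192]
[-180, 80, 94] t 270 211 [-180.4   81.4   93.2] [121 155 183]
[-140, 80, 94] s 340 177 [-135.6   76.2   97.2] [132 180 208]
[-140, 80, 94] t 274 198 [-140.2   78.7   96.8] [132 162 186]
[-120, 10, 94] s 331 190 [-118.9   10.3   97.4] [ 75 117 174]
[-120, 10, 94] t 298 197 [-120.8    9.6   96. ] [ 87 116 157]
[-105, 10, 94] s 334 193 [-101.4    8.    97.2] [119 163 191]
[-105, 10, 94] t 299 192 [-104.6   10.5   94.4] [115 146 171]
[-218, 106, 97] s 329 161 [-273.4  171.     7.3] [169 116  88]
[-218, 106, 97] t 259 221 [-236.3   75.4  300.5] [87 62 50]
```

The lid is shut, at 93–95 mm near the free edge, the same as B. I'll lower the tips in front of the orange lip and push.

```bash
python3 -m creep '[{"travel":[0,0,30],"dr":[0,0,0],"gripper":255},{"travel":[0,0,55],"dr":[0,0,0],"gripper":255},{"travel":[0,0,72],"dr":[0,0,0],"gripper":255},{"travel":[0,0,72],"dr":[0,0,0],"gripper":255},{"travel":[-8,0,72],"dr":[0,0,0],"gripper":255},{"travel":[-16,0,72],"dr":[0,0,0],"gripper":255},{"travel":[-24,0,72],"dr":[0,0,0],"gripper":255},{"travel":[-34,0,72],"dr":[0,0,0],"gripper":255},{"travel":[-34,0,72],"dr":[0,0,0],"gripper":255}]'
python3 - <<'E'
from h import *
go([-111,106,28]);c=shot('wrist','w8');s=shot('scene','s8')
cv2.imwrite('pics/zs8.png',cv2.resize(cv2.imread('pics/s8.png')[120:270,280:440],None,fx=4,fy=4,interpolation=3))
E
```

```text
clock: 9.9
position: [519.5, 142.0, 28.8]
orientation: [0.367, 3.116, 0.002]
wrist_force: [0.7, 0.0, 0.7]
gripper_width: 0.004
t 9.9 loc [-223.5  106.9   28.8] travel [-112.5   -0.7    1.2] F [0.7 0.  0.7]
```

View pics/w8.png

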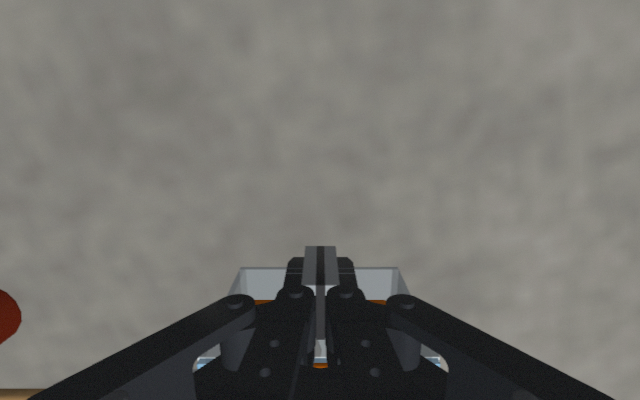

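View pics/zs8.png

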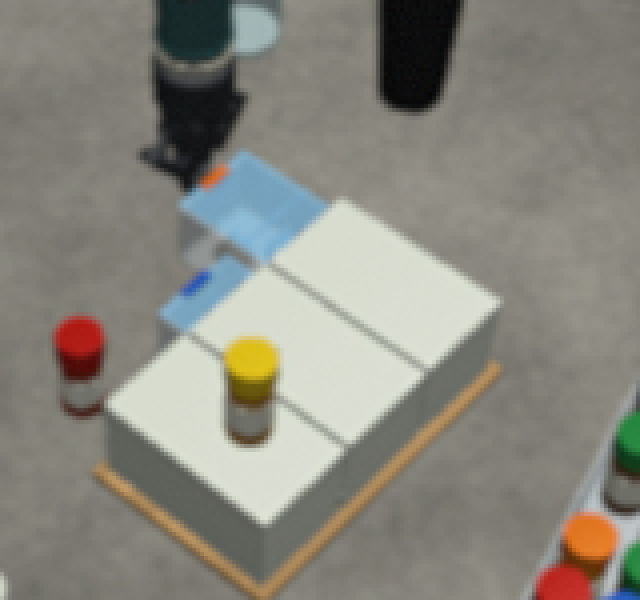

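Box A is sliding in under the push, with its lid down. I'll continue.

```bash
python3 -m creep '[{"travel":[-8,0,0],"dr":[0,0,0],"gripper":255},{"travel":[-16,0,0],"dr":[0,0,0],"gripper":255},{"travel":[-24,0,0],"dr":[0,0,0],"gripper":255},{"travel":[-32,0,0],"dr":[0,0,0],"gripper":255},{"travel":[-40,0,0],"dr":[0,0,0],"gripper":255},{"travel":[-48,0,0],"dr":[0,0,0],"gripper":255},{"travel":[-56,0,0],"dr":[0,0,0],"gripper":255},{"travel":[-64,0,0],"dr":[0,0,0],"gripper":255},{"travel":[-72,0,0],"dr":[0,0,0],"gripper":255},{"travel":[-80,0,0],"dr":[0,0,0],"gripper":255},{"travel":[-88,0,0],"dr":[0,0,0],"gripper":255},{"travel":[-96,0,0],"dr":[0,0,0],"gripper":255},{"travel":[-102,0,0],"dr":[0,0,0],"gripper":255},{"travel":[-106,0,0],"dr":[0,0,0],"gripper":255},{"travel":[-106,0,0],"dr":[0,0,0],"gripper":255}]'
python3 -m creep '[{"travel":[-2,0,0],"dr":[0,0,0],"gripper":255},{"travel":[-4,0,0],"dr":[0,0,0],"gripper":255},{"travel":[-4,0,0],"dr":[0,0,0],"gripper":255}]'
python3 - <<'E'
from h import *
go([-111,106,28])
E
```

```text
clock: 11.5
position: [621.3, 118.0, 28.3]
orientation: [0.365, 3.118, 0.001]
wrist_force: [-0.8, -0.3, -0.2]
gripper_width: 0.003
clock: 11.8
position: [624.1, 117.6, 28.3]
orientation: [0.364, 3.12, 0.001]
wrist_force: [-1.0, 0.0, 0.4]
gripper_width: -0.001
t 11.8 loc [-116.1  107.2   28.3] travel [-5.1 -1.2  0.3] F [-1.   0.   0.4]
```

```bash
for i in 1 2 3; do :; done
python3 -m creep '[{"travel":[-2,0,0],"dr":[0,0,0],"gripper":255},{"travel":[-4,0,0],"dr":[0,0,0],"gripper":255},{"travel":[-4,0,0],"dr":[0,0,0],"gripper":255}]'
python3 -m creep '[{"travel":[-1,0,0],"dr":[0,0,0],"gripper":255},{"travel":[-2,0,0],"dr":[0,0,0],"gripper":255},{"travel":[-2,0,0],"dr":[0,0,0],"gripper":255}]'
```

```text
clock: 12.1
position: [628.1, 116.3, 28.2]
orientation: [0.364, 3.12, 0.001]
wrist_force: [-0.6, 0.7, 0.1]
gripper_width: 0.004
clock: 12.4
position: [629.4, 115.7, 28.1]
orientation: [-0.365, -3.12, -0.0]
wrist_force: [-1.7, 1.0, -0.1]
gripper_width: 0.001
```

```bash
python3 -m creep '[{"travel":[-1,0,0],"dr":[0,0,0],"gripper":255},{"travel":[-2,0,0],"dr":[0,0,0],"gripper":255},{"travel":[-2,0,0],"dr":[0,0,0],"gripper":255}]'
python3 -m creep '[{"travel":[-1,0,0],"dr":[0,0,0],"gripper":255},{"travel":[-2,0,0],"dr":[0,0,0],"gripper":255},{"travel":[-2,0,0],"dr":[0,0,0],"gripper":255}]'
python3 - <<'E'
from h import *
go([-111,106,28]);s=shot('scene','s9');c=shot('wrist','w9')
cv2.imwrite('pics/zs9.png',cv2.resize(cv2.imread('pics/s9.png')[120:270,280:440],None,fx=4,fy=4,interpolation=3))
E
```

```text
clock: 12.7
position: [629.3, 115.7, 28.0]
orientation: [-0.363, -3.116, 0.0]
wrist_force: [-4.3, 0.8, 4.0]
gripper_width: 0.0
clock: 13.0
position: [629.2, 115.6, 27.8]
orientation: [-0.363, -3.112, 0.001]
wrist_force: [-8.1, 3.0, 5.8]
gripper_width: 0.003
t 13.0 loc [-110.7  106.5   27.8] travel [ 0.3 -0.5 -0.2] F [-8.1  3.   5.8]
```

View pics/zs9.png

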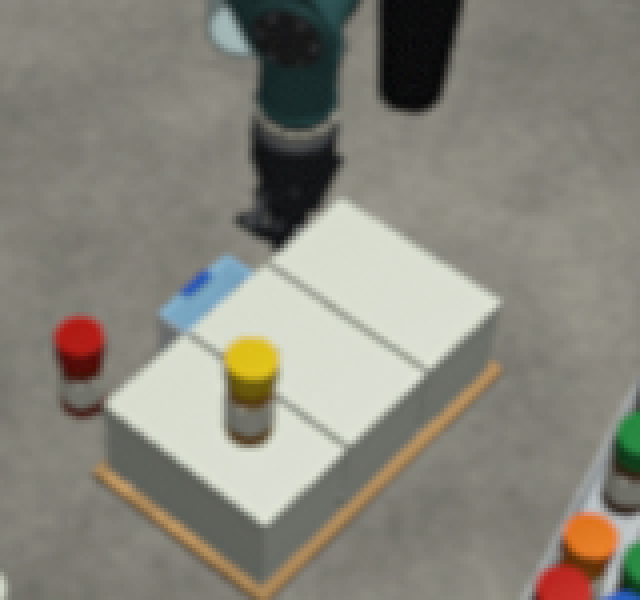

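View pics/w9.png

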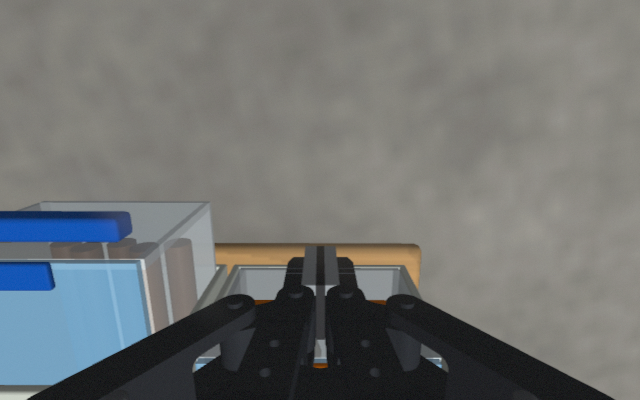

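Box A is at its stop: the tip face is at rack x≈-100 mm, as expected for home. I'll back off and go across to B.

```bash
python3 -m creep '[{"travel":[15,0,0],"dr":[0,0,0],"gripper":255},{"travel":[40,0,0],"dr":[0,0,0],"gripper":255},{"travel":[62,0,0],"dr":[0,0,0],"gripper":255},{"travel":[62,0,0],"dr":[0,0,0],"gripper":255},{"travel":[62,-30,0],"dr":[0,0,0],"gripper":255},{"travel":[62,-65,0],"dr":[0,0,0],"gripper":255},{"travel":[62,-95,0],"dr":[0,0,0],"gripper":255},{"travel":[62,-107,0],"dr":[0,0,0],"gripper":255},{"travel":[62,-107,0],"dr":[0,0,0],"gripper":255},{"travel":[62,-107,0],"dr":[0,0,0],"gripper":255}]'
python3 - <<'E'
from h import *
go([-111,-1,28]);c=shot('wrist','w10')
E
```

```text
clock: 14.1
position: [549.9, 26.1, 28.3]
orientation: [0.364, 3.119, 0.002]
wrist_force: [0.0, 0.7, -0.9]
gripper_width: -0.004
t 14.1 loc [-167.1    1.1   28.3] travel [-56.1  -2.1   0.4] F [ 0.   0.7 -0.9]
```

View pics/w10.png

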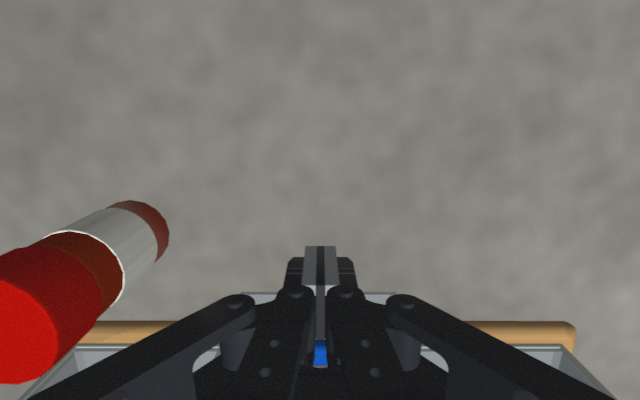

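The tips are centred on the blue lip at (320,355), and the red jar is standing clear on the left. Now I'll push B.

```bash
python3 -m creep '[{"travel":[-8,0,0],"dr":[0,0,0],"gripper":255},{"travel":[-16,0,0],"dr":[0,0,0],"gripper":255},{"travel":[-22,0,0],"dr":[0,0,0],"gripper":255},{"travel":[-28,0,0],"dr":[0,0,0],"gripper":255},{"travel":[-34,0,0],"dr":[0,0,0],"gripper":255},{"travel":[-40,0,0],"dr":[0,0,0],"gripper":255},{"travel":[-46,0,0],"dr":[0,0,0],"gripper":255},{"travel":[-50,0,0],"dr":[0,0,0],"gripper":255},{"travel":[-53,0,0],"dr":[0,0,0],"gripper":255},{"travel":[-55,0,0],"dr":[0,0,0],"gripper":255},{"travel":[-55,0,0],"dr":[0,0,0],"gripper":255}]'
python3 -m creep '[{"travel":[-1,0,0],"dr":[0,0,0],"gripper":255},{"travel":[-2,0,0],"dr":[0,0,0],"gripper":255},{"travel":[-2,0,0],"dr":[0,0,0],"gripper":255}]'
python3 -m creep '[{"travel":[-1,0,0],"dr":[0,0,0],"gripper":255},{"travel":[-2,0,0],"dr":[0,0,0],"gripper":255},{"travel":[-2,0,0],"dr":[0,0,0],"gripper":255}]'
python3 - <<'E'
from h import *
go([-111,-1,28])
E
```

```text
clock: 15.25
position: [602.5, 11.8, 28.2]
orientation: [0.365, 3.119, -0.0]
wrist_force: [-0.3, 0.3, 0.4]
gripper_width: 0.001
clock: 15.55
position: [603.9, 11.4, 28.2]
orientation: [0.365, 3.12, -0.0]
wrist_force: [-1.6, -0.2, 0.2]
gripper_width: 0.001
clock: 15.85
position: [604.4, 11.3, 28.0]
orientation: [-0.364, -3.118, 0.001]
wrist_force: [-3.6, -0.0, 3.4]
gripper_width: -0.002
t 15.85 loc [-110.7   -0.8   28. ] travel [ 0.3 -0.2 -0. ] F [-3.6 -0.   3.4]
```

```bash
python3 -m creep '[{"travel":[-1,0,0],"dr":[0,0,0],"gripper":255},{"travel":[-2,0,0],"dr":[0,0,0],"gripper":255},{"travel":[-2,0,0],"dr":[0,0,0],"gripper":255}]'
python3 -m creep '[{"travel":[15,0,0],"dr":[0,0,0],"gripper":255},{"travel":[40,0,0],"dr":[0,0,0],"gripper":255},{"travel":[62,0,0],"dr":[0,0,0],"gripper":255},{"travel":[62,0,-30],"dr":[0,0,0],"gripper":255},{"travel":[62,0,-70],"dr":[0,0,0],"gripper":255},{"travel":[80,0,-110],"dr":[0,0,0],"gripper":255},{"travel":[120,0,-130],"dr":[0,0,0],"gripper":255},{"travel":[160,0,-150],"dr":[0,0,0],"gripper":255},{"travel":[190,0,-180],"dr":[0,0,0],"gripper":255},{"travel":[190,0,-220],"dr":[0,0,0],"gripper":255},{"travel":[190,0,-220],"dr":[0,0,0],"gripper":255},{"travel":[190,0,-220],"dr":[0,0,0],"gripper":255}]'
python3 - <<'E'
from h import *
go([0,0,0]);c=shot('wrist','w11');s=shot('scene','s11');t=shot('top','t11')
cv2.imwrite('pics/zs11.png',cv2.resize(cv2.imread('pics/s11.png')[120:270,280:440],None,fx=4,fy=4,interpolation=3))
for n in('scene','top'):
    a=load(n+'0')['img'].astype(int);b=load(('s11','t11')[n=='top'])['img'].astype(int)
    m=(abs(a-b).max(2)>40).astype(np.uint8);k,l,st,ce=cv2.connectedComponentsWithStats(m)
    print(n,[(st[i].tolist()) for i in range(1,k) if st[i,4]>5])
E
```

```text
clock: 16.15
position: [604.3, 11.3, 27.8]
orientation: [-0.363, -3.114, 0.001]
wrist_force: [-7.2, 0.6, 6.3]
gripper_width: -0.002
clock: 17.35
position: [425.1, 55.1, 249.5]
orientation: [0.364, 3.115, 0.003]
wrist_force: [0.6, 0.6, -0.5]
gripper_width: 0.0
t 17.35 loc [-295.3    0.4  249.5] travel [-293.9   -1.1  251.2] F [ 0.6  0.6 -0.5]
scene [[156, 0, 34, 81, 1957], [190, 0, 39, 85, 1890], [228, 0, 75, 92, 2913], [331, 0, 25, 14, 229], [325, 18, 3, 3, 8], [332, 35, 1, 6, 6], [158, 83, 8, 16, 87], [295, 85, 6, 4, 16], [183, 87, 12, 5, 31], [202, 88, 3, 4, 9], [275, 90, 31, 43, 797], [186, 97, 9, 8, 37], [160, 102, 13, 24, 90], [196, 103, 7, 11, 52], [204, 103, 5, 16, 52], [168, 109, 8, 9, 35], [329, 150, 31, 36, 464], [322, 162, 8, 7, 12], [320, 184, 23, 19, 187]]
top [[255, 178, 3, 2, 6], [247, 179, 68, 221, 8349], [287, 186, 32, 21, 405], [305, 251, 3, 4, 6], [0, 294, 59, 38, 1098], [0, 306, 3, 17, 38], [312, 367, 4, 6, 12], [284, 381, 36, 19, 112]]
```

View pics/w11.png

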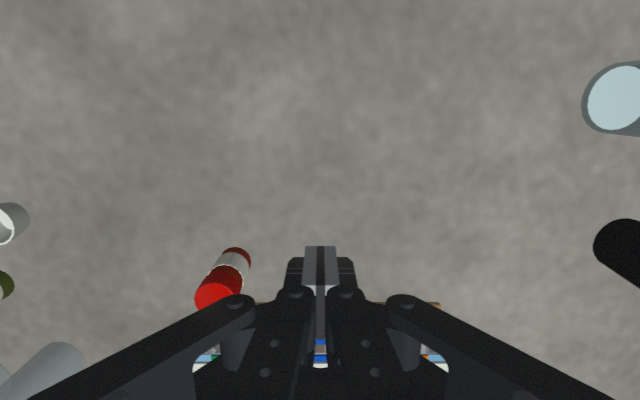

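View pics/t11.png

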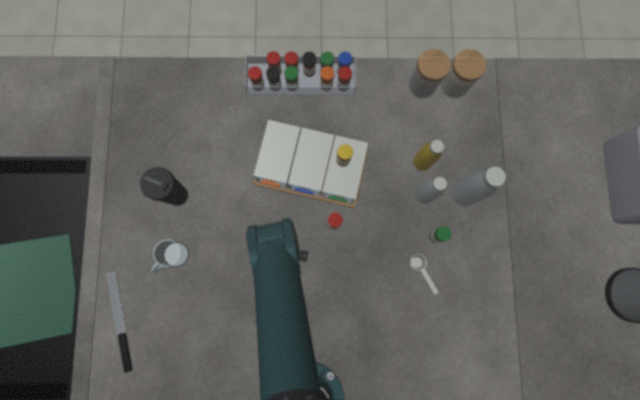

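View pics/s11.png

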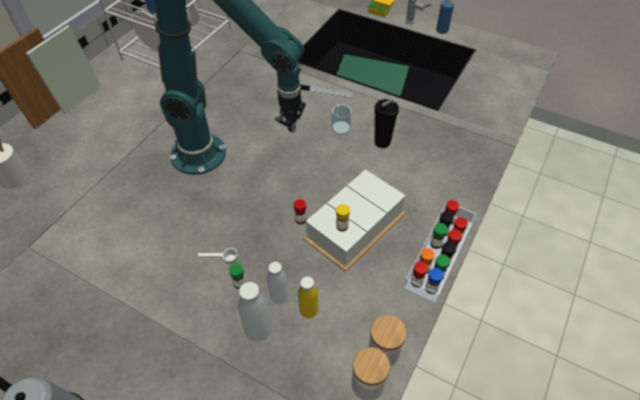

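All three lips now line up in the top view at (269,183), (304,190) and (338,198), and every bystander is in its original place. One last numeric check follows, then hand-in.

Run:
```python
from h import *
c=load('t11');hsv=cv2.cvtColor(c['img'],cv2.COLOR_RGB2HSV).astype(int);h,S,V=hsv[:,:,0],hsv[:,:,1],hsv[:,:,2]
R=np.zeros(h.shape,bool);R[174:206,250:358]=1
for n,m in(('A',(h>3)&(h<13)&(S>125)),('B',(h>105)&(h<125)&(S>110)),('C',(h>50)&(h<85)&(S>85))):
    m=m&R;k,l,st,ce=cv2.connectedComponentsWithStats(m.astype(np.uint8));i=1+np.argmax(st[1:,4])
    print(n,st[i].tolist(),loc(onz(c,*ce[i],78)).round(1))
    lp=-97
y={'A':106,'B':0,'C':-106}
for k,v in y.items():
  for dx in(-95,-88):
    u,w=proj(c,wor([dx,v,78])).round().astype(int);print(k,dx,loc(dep(c,u,w)).round(1))
print(sense()['qd'].round(3))
from bench import job_done
print(job_done())
```

```text
A [262, 181, 17, 6, 46] [-95.1 103.   78. ]
B [295, 188, 18, 6, 42] [-93.7  -0.6  78. ]
C [329, 196, 17, 6, 33] [ -94.4 -107.3   78. ]
A -95 [-95.7 107.2  78.4]
A -88 [-89.8 105.1  82.7]
B -95 [-96.    0.5  77.3]
B -88 [-86.9  -0.5  80.6]
C -95 [ -94.  -105.2   80.2]
C -88 [ -87.3 -106.8   80.4]
[ 0.002  0.01  -0.     0.009 -0.001  0.006  0.   ]
the job is handed in; nothing more can be done
None
```

I shut the orange box's lid with the fingertips first, then pushed the orange box (A) home and then the blue box (B). I handed the job in at about 17.5 s.

**One correction:** the shut fingertips actually stood about 30 mm above the reported TCP. My first lid push went over the top of the lid without touching anything. I measured the offset in two views and repeated the push; nothing was disturbed.

**Last checks:**
- **Lid:** its free edge measured 93–95 mm above the counter after pressing, against 94 mm for shut. I pressed until the force reached about 31 N.
- **Boxes:** I pushed each one to its stop, feeling 7–9 N there. The pull lips measure x = -95.1 mm (A), -93.7 mm (B) and -94.4 mm (C, never moved), so they are flush within measuring error.
- **Other objects:** before-and-after pictures show no movement of the jars, shaker, mug, bottle or scoop. The one exception is a changed patch beside the mug in the scene view. I take it for the arm, which now hangs there; the mug looks unmoved from above.
- **Not checked:** I did not measure the heights of the A and B lids again once the boxes were home. Both measured flat before their boxes went in, and nothing touched them after that.

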